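# Clamp a start capacitor in the test cradle with the slip-clutch screw

### The job

Get the black start capacitor ready for testing: lay it in the two V-rests of the grey test cradle with its two terminal pins pointing out of the open end, away from the end stop and post, then swing the cradle's arm over it until the arm meets its stop pin. Screw the arm's round knob down, clockwise, until its slip clutch first gives, then stop at once and let go: a knob that is run on after the first slip wears the clutch and works the soft case. Leave the other things on the bench where they are.

Things in the scene. Friction and masses are not known exactly. Their poses are not given: they have to be found in the camera images.
- capacitor_mid (a point): middle of the start capacitor: a black cylinder lying on its side, 36 mm in diameter, case 73 mm long, two terminal pins standing 8 mm out of one end (81 mm over all), about 90 g. The point is on its axis, half-way along the over-all length, 18 mm above the table; x runs along the axis towards the terminals. The case reaches from 40 mm behind the point to 32 mm ahead.
- capacitor_lugs (a point): the point between the two terminal pins, on the axis, 36 mm ahead of capacitor_mid
- cradle: grey iron test cradle, fixed. Origin on the table under the middle of the seat; x along the seat towards the end stop and post, z up. Base plate 12 mm thick, x = -65 to +125, y = -48 to +48 mm. The end towards -x is open: the terminals belong there. A stop pin for the arm, 8 mm in diameter, 98 mm tall, stands at x = +60, y = +15 mm.
- cradle_seat (a point): where capacitor_mid lies when the capacitor rests in the cradle: 46 mm above the table; the cradle's axes. Two upright V-rests (90-degree V, 9 mm thick, 62 mm wide, up to this height) stand at x = -25.5 and +25.5 mm from here; between them 42 mm along x are free for fingers, down to 30 mm below this point. Along x, 12 mm short or 8 mm beyond is near enough.
- end_stop (a point): face of the end stop that the plain end of the case looks at, 42 mm from cradle_seat along the cradle's x (1.5 mm clear of a case lying at the seat's middle); a block 8 mm thick, 30 mm wide, 54 mm tall
- post_axis (a point): on the axis of the vertical post on which the arm swings, 85 mm from the cradle's origin along its x, 93 mm above the table (half-way up the arm's bar); post 22 mm in diameter, its nut up to 119 mm above the table
- swing (a joint): angle of the swing arm about the post, rad: 0 over the seat against the stop pin; grows counter-clockwise from above, to 2.2, as it swings out over the cradle's -y side. At q the arm points from the post along the cradle's -x turned by q about z. Stays where left (friction 0.12 N m). Bar 22 mm wide, 86 to 102 mm above the table; round bosses 34 mm across at the post and at the screw, 85 mm out
- swing_side (a point): point on the arm's flat side that is pushed to close it (the side away from the stop pin), 45 mm from the post axis, 11 mm off the arm's middle line, 93 mm above the table; its x runs along the arm from the screw to the post
- screw (a joint): angle that the spindle, with the steel collar under the knob, is screwed down, rad: grows clockwise from above, 0 backed off, 4.8 at most, 1.5 to 2.7 at the start. Goes down 16 mm a turn (2.55 mm a rad), lightly (0.06 N m). Over a seated capacitor the foot meets the case at about 3.3 and the screw jams within about 0.5 more; it stays tight when let go
- clutch (a joint): angle through which the knob has slipped on the collar since the start, rad, clockwise seen from above positive: 0 while the clutch holds. It slips, with a steady drag, at 0.20 N m. A white line down the knob and a black one on the collar's rim stand together at 0 and part as it slips.
- knob_grip (a point): on the knob's axis at the height to grip it, 23 mm above its underside: black fluted knob, 44 mm in diameter, 36 mm high (13 mm of it above this point), 1 mm above a steel collar 55 mm in diameter and 6 mm thick. It travels with the arm, and goes down with the screw
- foot: round rubber foot under the screw, 24 mm in diameter; origin at the middle of its lower face
- contactor: contactor, grey and black block 70 x 45 x 78 mm, bystander; origin under its centre
- tape_measure: yellow tape measure 36 x 128 x 60 mm, bystander; origin under its centre
- alu_capacitor: silver-white capacitor standing upright, 48 mm in diameter, 117 mm tall, bystander (not the one to test); origin under its centre
Mind the look-alikes: they are no part of the job. What is meant by the part that bears capacitor_mid is not orange or pink, and is the larger of those in its own colour.

How it is judged:
By the outcome, as a careful person would: the job done as asked, in the order asked, and still so for the second after the job is handed in, with the robot touching nothing.
It also fails if it takes over 72 s, if anything falls off the work surface, if the arm or the gripper's body presses on something with over 40 N, if the wrist force passes 120 N, or if a joint passes its speed limit or range.

### The arm

A 6-joint arm with a two-finger parallel gripper is mounted at the origin on a cart in front of the work surface, level with it; the furniture and walls round the work are solid. World frame = base frame: x ahead of the robot, y to its left, z up, the work surface at z = 0. Lengths are in m, angles in rad, forces in N, time in s.
With the tool pointing down it reaches from about 0.25 to 0.85 m from the base axis. Payload 12.5 kg.
Tool frame: the origin (TCP) lies midway between the tips of the shut fingers; the grasp point (between the pads) lies 19 mm behind it (manip.pinch_z is the distance from the TCP to the grasp point, in m); z points along the fingers, y is the line along which they close (so a half turn about z gives the same grasp; the last joint's range is limited). The gripper opens to 93 mm and grips with 3 to 60 N. Pads are 15 mm wide; open, the fingers measure 128 mm over their backs; the gripper's body (75 mm by 188 mm) begins 65 mm behind the grasp point.
Start: joints at [1.097, 0.351, 1.652, -0, 1.139, -0.085], TCP at [0.208, 0.509, 0.219] pointing down, gripper open.
Joint ranges: [-2.75, 2.75], [-0.79, 2.1], [0.01, 2.65], [-1.57, 4.71], [0.07, 3.14], [-2.87, 2.87]. Speed limits (rad/s): [2.22, 2.22, 2.79, 3.14, 3.14, 3.14].

### API

Orientations are given as [roll, pitch, yaw] about the fixed x, y, z axes, in that order (R = Rz(yaw) Ry(pitch) Rx(roll)).
In Python, from workcell import manip gives the robot as it stands.
- The arm moves only by the tool arm_command, never from a script. Its argument "targets" is a list of rows, each an object of numbers: "tx", "ty", "tz": the shift along the tool's x, y, z each as a share of 0.05 m, from -1 to 1; "wx", "wy", "wz": the turn, a rotation vector about the tool's x, y, z each as a share of 8 degrees, from -1 to 1. In form: [{"tx": .., "ty": .., "tz": .., "wx": .., "wy": .., "wz": ..}, ...]. A call has 1 to 8 rows; each row shifts and turns the commanded pose from where the row before left it, along the tool's axes as they then stand; what a row does not reach is not made up. A row lasts 1/8 s, in which the tool goes at most 62.5 mm and 10.7 degrees, less where a joint would pass 70% of its speed; a pose out of reach is approached as far as the arm can. A call with a number of a shift or a turn outside -1 to 1 is refused whole. A call with a gripper value outside its range is refused whole. "hand" is the gripper's target within -1 to 1 (fully open at 1, half-way at 0, shut at -1), set as the call begins (left out, the last holds). The fingers move at their own pace and stop on an object; "squeeze" is the grip in N (left out, the last holds). Time passes only in rows, so rows that do not move let the fingers close. It gives the time, the measured TCP pose, the force, the opening and the grip force at its end, in the units of the state.
- manip.get_obs(): the state, without advancing time (a new reading comes with each control period).
- manip.read_camera(name): name is "scene" or "top" or "wrist"; returns (picture, depth): 480x640x3 uint8, red, green, blue; 480x640 float32, m along the optical axis (not along the pixel's ray), 0 where there is no reading.
- manip.camera_params(name): a dict with "fx", "fy", "cx", "cy" (pixels), "k1" (the pictures are not rectified: a ray, as slopes to the right and down, at radius r is drawn at 1 + k1 r^2 times it, then the intrinsics apply), "eye" and "orientation" of the camera in the world; the wrist camera has in their place "hand_eye" (4x4, takes a point from camera to tool coordinates, whose origin is the TCP and whose axes are the flange's). Camera axes: x right, y up, looking along -z (the intrinsics and any distortion apply to the point x, -y, -z); pixel columns grow to the right and rows downward; lengths in m; the calibration is good to about 2 mm. A picture is of the moment at which its call begins: read the wrist's pose just before it. camera_params takes no time and is no camera call.
- manip.close_job(): hands the job in; it is judged then, once.
Trained networks look in the newest picture that a camera, given by its name, has taken for a name from the list of things; names that differ only in an ending like _2 or _b are one class to them, and where a whole thing is asked for, a point or a joint stands for the part that bears it (a point fixed in the world has none). Each returns a list of dicts, best first, with "score" (0 to 1); they miss things now and then, are a little off and sometimes report something else, mostly with a low value. They report only what shows in the picture. A call takes as long as a camera call. They do not tell look-alikes from the thing itself.
- manip.find_in(camera, name): "point" ([x, y, z] in m, in world coordinates, good to about 4 mm: the middle of the surface that is visible of it).
- manip.regions_of(camera, name): "region" (480x640 bool, what is visible of it).
The state is a dict: "time_s": time; "q": joint angles; "qd": joint speeds; "effort": joint torques, N m; "tool_pos": TCP position; "ee_rot": TCP orientation; "contact_force": force on the tool from outside, world axes, zero at the start; "wrist_torque": the same for the moment, N m; "opening": finger opening in m; "gripper_force": force on a finger pad.
Only numpy, scipy, OpenCV 4.12 (cv2) and the standard library are available. Lean on these libraries where they do the work, as an engineer would, in place of code of your own. Each camera call takes 0.05 s, during which the arm holds its last target. There are 200 camera calls.

## Working session

There is one attempt and no reset: what is moved stays moved. The work goes in short steps, Python scripts to look and compute and a tool call to move; the robot and the scene stay as the last step left them, time stands still between calls to the robot, and variables do not carry over. Pictures are saved under pics/ and viewed, at most 10 in all, crops included, and the job is handed in when it is done.

Besides the shell and the picture viewer there is one more tool, called after ">>>" as name(argument=value, ...) on one line, values as JSON. arm_command: Moves the arm, as the interface text tells. Shift numbers are shares of 0.05 m and turn numbers shares of 8 degrees, none past 1 either way. Its arguments: {"type":"object","properties":{"targets":{"type":"array","items":{"type":"object","properties":{"tx":{"type":"number"},"ty":{"type":"number"},"tz":{"type":"number"},"wx":{"type":"number"},"wy":{"type":"number"},"wz":{"type":"number"}}}},"hand":{"type":"number"},"squeeze":{"type":"number"}},"required":["targets"]}

```bash
ls; mkdir -p pics; cat > h.py <<'E'
import numpy as np, cv2
from scipy.spatial.transform import Rotation as R
from workcell import manip
def rpy(a): return R.from_euler('xyz',a).as_matrix()
def campose(n,obs=None):
    p=manip.camera_params(n)
    if 'eye' in p:
        o=np.array(p['orientation'],float)
        M=o if o.shape==(3,3) else (rpy(o) if o.size==3 else None)
        return p,M,np.array(p['eye'])
    T=np.array(p['hand_eye']); Rt=rpy(obs['ee_rot'])
    return p,Rt@T[:3,:3],Rt@T[:3,3]+np.array(obs['tool_pos'])
def rays(p,uv):
    uv=np.asarray(uv,float).reshape(-1,1,2)
    K=np.array([[p['fx'],0,p['cx']],[0,p['fy'],p['cy']],[0,0,1]])
    return cv2.undistortPoints(uv,K,np.array([p['k1'],0,0,0,0.]),None,None).reshape(-1,2)
def world(n,uv,d,obs=None):
    p,M,e=campose(n,obs); s=rays(p,uv); d=np.asarray(d).reshape(-1)
    return np.c_[s[:,0]*d,-s[:,1]*d,-d]@M.T+e
def project(n,P,obs=None):
    p,M,e=campose(n,obs); c=(np.asarray(P,float).reshape(-1,3)-e)@M
    s=np.c_[c[:,0]/-c[:,2],-c[:,1]/-c[:,2]]; s=s*(1+p['k1']*(s**2).sum(1,keepdims=True))
    return s*[p['fx'],p['fy']]+[p['cx'],p['cy']]
def cloud(n,d,obs=None,mask=None):
    m=d>0
    if mask is not None: m&=mask
    v,u=np.nonzero(m); return world(n,np.c_[u,v],d[v,u],obs),np.c_[u,v]
def save(n,im): cv2.imwrite('pics/'+n,im[...,::-1])
E
python3 - <<'E'
from h import *
for n in('scene','top','wrist'): print(n,manip.camera_params(n))
ims={}
for n in('scene','top'):
    im,d=manip.read_camera(n); save(n+'0.png',im); np.savez(n+'0.npz',im=im,d=d)
    for k in('capacitor_mid','capacitor_lugs','cradle','post_axis','knob_grip','swing_side','foot','contactor','tape_measure','alu_capacitor'):
        for r in manip.find_in(n,k)[:4]: print(n,k,np.round(r['point'],3),round(r['score'],2),project(n,r['point']).round())
print(manip.get_obs(),manip.pinch_z)
E
```

```text
pics
scene {'fx': 458.1844430790454, 'fy': 458.1844430790454, 'cx': 317.32281808367696, 'cy': 232.12895396594894, 'k1': -0.0470350713603212, 'eye': array([ 0.24376168, -0.57370257,  0.65781651]), 'orientation': array([ 0.85635467,  0.02034009, -0.49154893])}
top {'fx': 506.4377256378743, 'fy': 506.4377256378743, 'cx': 321.1310190850068, 'cy': 228.17019386969247, 'k1': -0.06551024179937667, 'eye': array([ 0.34627674, -0.00859618,  1.10063102]), 'orientation': array([ 0.16625999, -0.01606437, -1.59637314])}
wrist {'fx': 397.0489427426439, 'fy': 397.0489427426439, 'cx': 318.13370665021694, 'cy': 236.42159790607244, 'k1': -0.009015494276993444, 'hand_eye': array([[-3.20209207e-04,  9.61132339e-01,  2.76087894e-01,
         7.62554496e-02],
       [ 9.99999861e-01,  4.23472066e-04, -3.14405435e-04,
         1.18251762e-03],
       [-4.19100742e-04,  2.76087755e-01, -9.61132341e-01,
        -1.65785764e-01],
       [ 0.00000000e+00,  0.00000000e+00,  0.00000000e+00,
         1.00000000e+00]])}
scene capacitor_mid [0.487 0.014 0.022] 0.9 [[292. 266.]]
scene capacitor_mid [0.521 0.113 0.025]
[... 1787 characters left out ...]
94] 0.57 [[267. 164.]]
{'time_s': 1.1, 'q': array([ 1.09740967e+00,  3.50676678e-01,  1.65178075e+00, -1.68542910e-05,
        1.13906749e+00, -8.46514841e-02]), 'qd': array([ 0.00072944, -0.00061118, -0.000834  ,  0.00030344,  0.00062474,
        0.0010499 ]), 'effort': array([-2.66062103e-03, -4.97241569e+01, -2.85486782e+01,  6.98296004e-02,
        2.19335931e-02,  2.43654978e-05]), 'tool_pos': array([0.20846876, 0.50896575, 0.21865267]), 'ee_rot': array([3.14152645e+00, 2.09810284e-05, 2.75286453e+00]), 'contact_force': array([ 0.61380068, -0.30052222,  0.13577312]), 'wrist_torque': array([0.05305849, 0.05326727, 0.02171777]), 'gripper_force': 0.0, 'opening': 0.09301562040723253} 0.0188
```

```bash
python3 - <<'E'
from h import *
a=np.load('top0.npz')['im'][120:380,150:490]; b=np.load('scene0.npz')['im']
save('a1.png',np.vstack([cv2.resize(a,(785,600))]))
save('b1.png',cv2.resize(b[150:480,200:560],(654,600)))
E
```

```text
(no output)
```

View pics/a1.png

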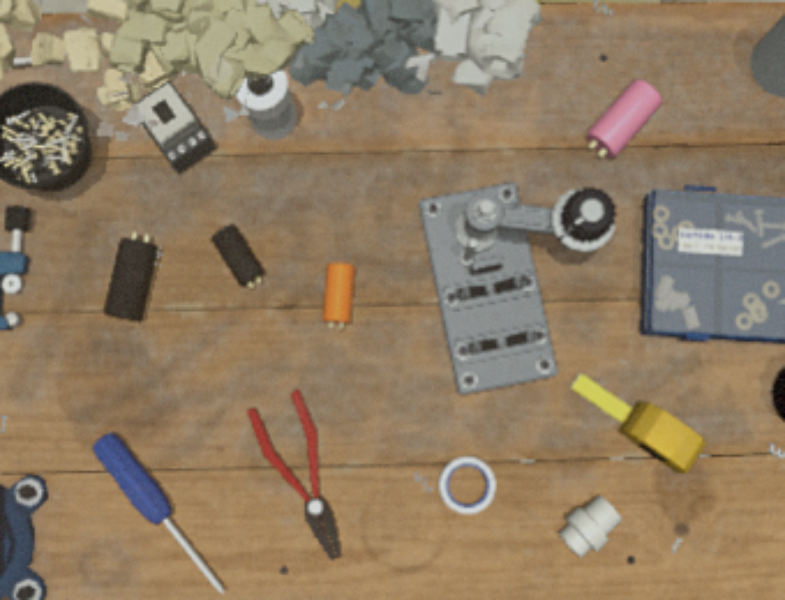

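View pics/b1.png

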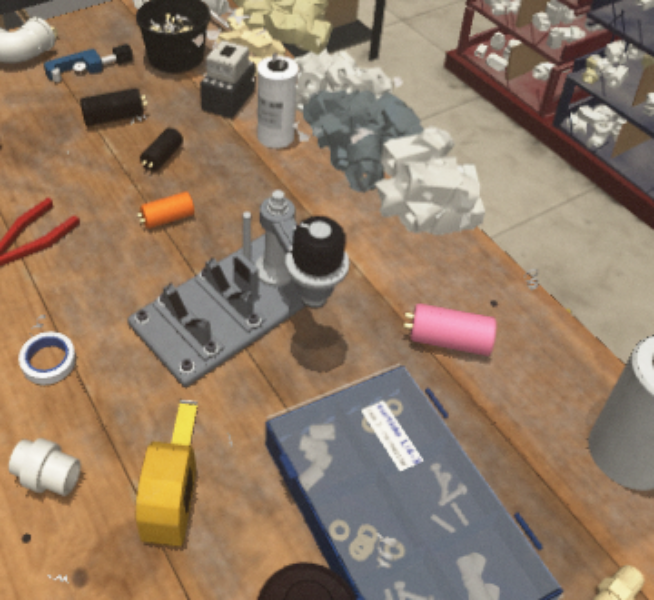

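The top view (crop scale 2.31, offset 150,120) shows four cylinders lying down: large black at (206,242), small black at (252,231), orange at (296,246) and pink at (420,169). The large black one is meant, since it is neither orange nor pink and is the larger of the two black ones. Its pins point up in the picture (world +x). The cradle's open end faces the robot, with the post at about (360,212). The arm is swung out to the right and the knob is at (404,213).

```bash
python3 - <<'E'
from h import *
z=np.load('top0.npz'); im,d=z['im'],z['d']
P,uv=cloud('top',d)
def near(c,r,zl,zh): 
    m=(np.hypot(P[:,0]-c[0],P[:,1]-c[1])<r)&(P[:,2]>zl)&(P[:,2]<zh); return P[m],uv[m]
# table check
print('table z',np.median(near((.45,.0),.03,-.03,.03)[0][:,2]))
for nm,c in(('big',(.5,.215)),('small',(.524,.118))):
    Q,_=near(c,.07,.010,.06); print(nm,len(Q),cv2.minAreaRect(Q[:,:2].astype(np.float32)*1000),Q[:,2].max())
Q,_=near((.506,-.124),.15,.006,.019); r=cv2.minAreaRect(Q[:,:2].astype(np.float32)*1000); print('plate',r,cv2.boxPoints(r).round())
Q,u=near((.53,-.13),.09,.10,.2)
print('post', [ (lo,np.round(near((.53,-.10),.035,lo,lo+.01)[0].mean(0),4)) for lo in(.105,.115)])
Q,_=near((.531,-.188),.04,.135,.2); print('knob',Q.mean(0),np.percentile(Q[:,2],[50,98]),cv2.minEnclosingCircle(Q[:,:2].astype(np.float32)*1000))
s=im[190:290,170:290]; save('c2.png',cv2.resize(s,(720,600),interpolation=cv2.INTER_CUBIC))
E
```

```text
table z -0.0007510171391142961
big 608 ((508.4678649902344, 217.188720703125), (36.873565673828125, 81.31227111816406), 77.67656707763672) 0.04042132689681521
small 329 ((524.2302856445312, 116.47825622558594), (60.3140754699707, 27.03927993774414), 31.078123092651367) 0.030754471588309906
plate ((490.91943359375, -124.19090270996094), (279.9488830566406, 205.283203125), 85.12000274658203) [[ 377. -255.]
 [ 581. -272.]
 [ 605.    7.]
 [ 401.   24.]]
post [(0.105, array([ 0.5434, -0.1065,  0.1097])), (0.115, array([ 0.5458, -0.1073,  0.1189]))]
knob [ 0.53229111 -0.18907144  0.15215156] [0.1532827 0.1575264] ((534.0516357421875, -189.87728881835938), 22.021141052246094)
```

View pics/c2.png

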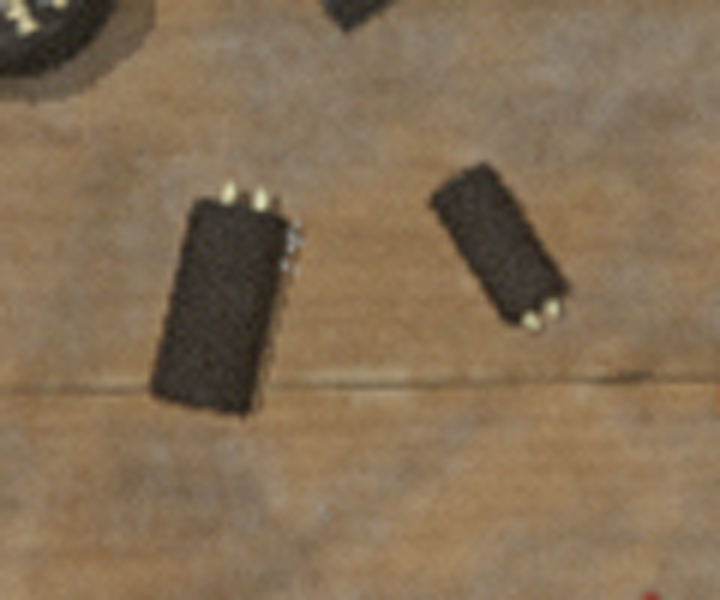

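The crop confirms it: the large black capacitor is at about (206,242) in the full image, with its pins at the top. The smaller black look-alike lies to its right with its pins at the bottom. Next I measure the cradle heading.

```bash
python3 - <<'E'
from h import *
z=np.load('top0.npz'); im,d=z['im'],z['d']
im2,d2=manip.read_camera('top'); r=manip.regions_of('top','cradle')
m=r[0]['region']; P,u=cloud('top',d2,None,cv2.dilate(m.astype(np.uint8),np.ones((5,5)))>0)
Q=P[(P[:,2]>.005)&(P[:,2]<.02)]; print(r[0]['score'],m.sum(),cv2.minAreaRect(Q[:,:2].astype(np.float32)*1000))
H=P[(P[:,2]>.034)&(P[:,2]<.058)]; print('rests',cv2.minAreaRect(H[:,:2].astype(np.float32)*1000),len(H))
# corners by hand from picture
c=np.array([(421,197),(520,184),(553,373),(461,392)])/2.309+[150,120]
p,M,e=campose('top'); s=rays(p,c); v=np.c_[s[:,0],-s[:,1],-np.ones(4)]@M.T
W=e+v*((.012-e[2])/v[:,2])[:,None]; print(W.round(4)); print(W.mean(0))
for a,b in((3,0),(2,1)): print(np.degrees(np.arctan2(*(W[b]-W[a])[[1,0]])),np.linalg.norm(W[b]-W[a]))
E
```

```text
0.58 4615 ((491.3687438964844, -117.29801940917969), (191.48602294921875, 96.60447692871094), 9.94745922088623)
rests ((490.2058410644531, -117.32086944580078), (118.18270111083984, 61.71953201293945), 8.954898834228516) 254
[[ 0.5788 -0.0567  0.012 ]
 [ 0.5895 -0.1517  0.012 ]
 [ 0.4088 -0.1748  0.012 ]
 [ 0.3934 -0.0884  0.012 ]]
[ 0.49260935 -0.11788471  0.012     ]
9.708106784905572 0.18810407672128243
7.286202121736213 0.18217099236988385
```

>>> arm_command(targets=[{"tx": 0, "ty": 0, "tz": 0}], hand=1)

```text
invalid input
```

>>> arm_command(targets=[{"tx": -0.5, "ty": -0.2, "tz": 0, "wx": 0, "wy": 0, "wz": 0}, {"tx": -1, "ty": -0.39, "tz": 0.1, "wx": 0, "wy": 0, "wz": 0}, {"tx": -1, "ty": -0.39, "tz": 0.1, "wx": 0, "wy": 0, "wz": 0}, {"tx": -1, "ty": -0.39, "tz": 0.2, "wx": 0, "wy": 0, "wz": 0}, {"tx": -1, "ty": -0.39, "tz": 0.2, "wx": 0, "wy": 0, "wz": 0}, {"tx": -1, "ty": -0.39, "tz": 0.2, "wx": 0, "wy": 0, "wz": 0}, {"tx": -1, "ty": -0.39, "tz": 0.2, "wx": 0, "wy": 0, "wz": 0}, {"tx": -0.8, "ty": -0.3, "tz": 0.2, "wx": 0, "wy": 0, "wz": 0}], hand=1, squeeze=20)

```text
time_s: 2.2
tool_pos: [0.4938, 0.2376, 0.1584]
ee_rot: [3.141, 0.0, 2.752]
contact_force: [0.4, 0.6, 0.8]
opening: 0.0932
gripper_force: 0.0
```

>>> arm_command(targets=[{"tx": -0.5, "ty": -0.27, "tz": 0, "wx": 0, "wy": 0, "wz": -0.6}, {"tx": 0, "ty": 0, "tz": 0, "wx": 0, "wy": 0, "wz": -0.65}, {"tx": 0, "ty": 0, "tz": 0, "wx": 0, "wy": 0, "wz": 0}])

```text
time_s: 2.58
tool_pos: [0.5105, 0.217, 0.1586]
ee_rot: [-3.142, -0.0, 2.926]
contact_force: [-0.2, -0.4, -0.1]
opening: 0.0929
gripper_force: 0.0
```

```bash
cat >> h.py <<'E'
def delta(P,yaw_deg,o=None):
    o=o or manip.get_obs(); Rt=rpy(o['ee_rot']); dz=Rt.T@(np.array(P)-o['tool_pos'])/.05
    y=np.degrees(o['ee_rot'][2]); w=-((yaw_deg-y+180)%360-180)/8
    print('at',np.round(o['tool_pos'],4),np.degrees(o['ee_rot']).round(2),'shares txyz',dz.round(2),'wz',round(w,2),'t',round(o['time_s'],2),'F',np.round(o['contact_force'],1))
E
python3 - <<'E'
from h import *
o=manip.get_obs(); im,d=manip.read_camera('wrist'); save('w1.png',im)
P,u=cloud('wrist',d,o); print('table',np.median(P[np.abs(P[:,2])<.01][:,2]))
Q=P[(P[:,2]>.012)&(P[:,2]<.06)&(np.hypot(P[:,0]-.51,P[:,1]-.217)<.06)]
r=cv2.minAreaRect(Q[:,:2].astype(np.float32)*1000); print(len(Q),r,Q[:,2].max())
T=Q[Q[:,2]>.030]; print(cv2.minAreaRect(T[:,:2].astype(np.float32)*1000))
delta((.513,.216,.02),167.7)
E
```

```text
table -0.00026164984873061625
4366 ((511.67901611328125, 219.411865234375), (36.04058837890625, 81.34237670898438), 77.71043395996094) 0.03757317682035011
((507.76165771484375, 220.1428680419922), (27.668968200683594, 73.2065658569336), 78.43013763427734)
at [0.5103 0.2173 0.1586] [-180.     -0.    167.61] shares txyz [-0.06 -0.01  2.77] wz -0.01 t 2.62 F [-1.  -0.6  0.4]
```

View pics/w1.png

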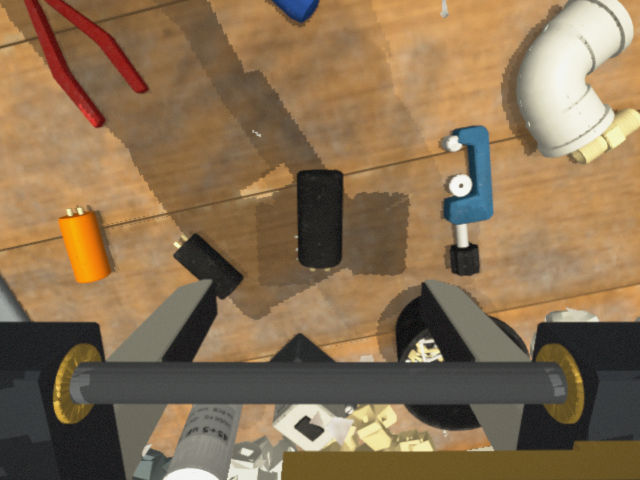

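The wrist view shows the capacitor upright in the picture at (320,220) with its pins at the bottom, pointing away from the robot. The opening straddles it. I narrow the fingers a little so they clear the small look-alike, then go down.

>>> arm_command(targets=[{"tx": -0.11, "ty": 0.02, "tz": 0.5, "wx": 0, "wy": 0, "wz": 0}, {"tx": 0, "ty": 0, "tz": 0.8, "wx": 0, "wy": 0, "wz": 0}, {"tx": 0, "ty": 0, "tz": 0.8, "wx": 0, "wy": 0, "wz": 0}, {"tx": 0, "ty": 0, "tz": 0.6, "wx": 0, "wy": 0, "wz": 0}, {"tx": 0, "ty": 0, "tz": 0.3, "wx": 0, "wy": 0, "wz": 0}, {"tx": 0, "ty": 0, "tz": 0.08, "wx": 0, "wy": 0, "wz": 0}], hand=0.4)

```text
time_s: 3.38
tool_pos: [0.5159, 0.2172, 0.0044]
ee_rot: [-3.141, -0.0, 2.927]
contact_force: [-0.1, -0.1, 0.3]
opening: 0.0652
gripper_force: 0.0
```

>>> arm_command(targets=[{"tx": 0, "ty": 0, "tz": 0, "wx": 0, "wy": 0, "wz": 0}, {"tx": 0, "ty": 0, "tz": 0, "wx": 0, "wy": 0, "wz": 0}, {"tx": 0, "ty": 0, "tz": 0, "wx": 0, "wy": 0, "wz": 0}, {"tx": 0, "ty": 0, "tz": 0, "wx": 0, "wy": 0, "wz": 0}, {"tx": 0, "ty": 0, "tz": 0, "wx": 0, "wy": 0, "wz": 0}], hand=-1, squeeze=20)

```text
time_s: 4.0
tool_pos: [0.5163, 0.2171, 0.0051]
ee_rot: [3.141, 0.001, 2.927]
contact_force: [-0.8, 0.2, 5.3]
opening: 0.0357
gripper_force: 20.0
```

>>> arm_command(targets=[{"tx": 0, "ty": 0, "tz": -0.5, "wx": 0, "wy": 0, "wz": 0}, {"tx": 0, "ty": 0, "tz": -0.8, "wx": 0, "wy": 0, "wz": 0}, {"tx": 0, "ty": 0, "tz": -0.8, "wx": 0, "wy": 0, "wz": 0.74}, {"tx": 0, "ty": 0, "tz": -0.6, "wx": 0, "wy": 0, "wz": 1}, {"tx": 0, "ty": 0, "tz": -0.2, "wx": 0, "wy": 0, "wz": 1}, {"tx": 0, "ty": 0, "tz": 0, "wx": 0, "wy": 0, "wz": 1}, {"tx": 0, "ty": 0, "tz": 0, "wx": 0, "wy": 0, "wz": 1}, {"tx": 0, "ty": 0, "tz": 0, "wx": 0, "wy": 0, "wz": 1}])

```text
time_s: 5.0
tool_pos: [0.5158, 0.2169, 0.1494]
ee_rot: [-3.141, -0.0, 2.121]
contact_force: [0.1, 0.2, -0.7]
opening: 0.0357
gripper_force: 20.0
```

>>> arm_command(targets=[{"tx": 0, "ty": 0, "tz": 0, "wx": 0, "wy": 0, "wz": 1}, {"tx": 0, "ty": 0, "tz": 0, "wx": 0, "wy": 0, "wz": 1}, {"tx": 0, "ty": 0, "tz": 0, "wx": 0, "wy": 0, "wz": 1}, {"tx": 0, "ty": 0, "tz": 0, "wx": 0, "wy": 0, "wz": 1}, {"tx": 0, "ty": 0, "tz": 0, "wx": 0, "wy": 0, "wz": 1}, {"tx": 0, "ty": 0, "tz": 0, "wx": 0, "wy": 0, "wz": 1}, {"tx": 0, "ty": 0, "tz": 0, "wx": 0, "wy": 0, "wz": 1}, {"tx": 0, "ty": 0, "tz": 0, "wx": 0, "wy": 0, "wz": 1}])

```text
time_s: 6.0
tool_pos: [0.5158, 0.2169, 0.1494]
ee_rot: [-3.141, 0.001, 1.004]
contact_force: [-0.1, -0.2, -0.6]
opening: 0.0353
gripper_force: 20.0
```

>>> arm_command(targets=[{"tx": 0, "ty": 0, "tz": 0, "wx": 0, "wy": 0, "wz": 1}, {"tx": 0, "ty": 0, "tz": 0, "wx": 0, "wy": 0, "wz": 1}, {"tx": 0, "ty": 0, "tz": 0, "wx": 0, "wy": 0, "wz": 1}, {"tx": 0, "ty": 0, "tz": 0, "wx": 0, "wy": 0, "wz": 1}, {"tx": 0, "ty": 0, "tz": 0, "wx": 0, "wy": 0, "wz": 1}, {"tx": 0, "ty": 0, "tz": 0, "wx": 0, "wy": 0, "wz": 1}, {"tx": 0, "ty": 0, "tz": 0, "wx": 0, "wy": 0, "wz": 0}])

```text
time_s: 6.88
tool_pos: [0.5158, 0.217, 0.1494]
ee_rot: [3.142, 0.0, 0.172]
contact_force: [0.5, -0.2, -1.7]
opening: 0.0353
gripper_force: 20.0
```

```bash
python3 - <<'E'
from h import *
t=np.radians(9.7); print(np.array([.4618,-.1224])-.008*np.array([np.cos(t),np.sin(t)]))
delta((.43,-.128,.15),9.7); print(manip.get_obs()['q'].round(2))
E
```

```text
[ 0.45391437 -0.12374792]
at [0.5158 0.217  0.1494] [1.7999e+02 3.0000e-02 9.8600e+00] shares txyz [-2.87  6.5  -0.01] wz 0.02 t 6.88 F [ 0.5 -0.2 -1.7]
[ 0.31  0.45  1.69 -0.    1.    1.71]
```

>>> arm_command(targets=[{"tx": -0.2, "ty": 0.5, "tz": 0, "wx": 0, "wy": 0, "wz": 0}, {"tx": -0.41, "ty": 0.93, "tz": 0, "wx": 0, "wy": 0, "wz": 0}, {"tx": -0.41, "ty": 0.93, "tz": 0, "wx": 0, "wy": 0, "wz": 0}, {"tx": -0.41, "ty": 0.93, "tz": 0, "wx": 0, "wy": 0, "wz": 0}, {"tx": -0.41, "ty": 0.93, "tz": 0, "wx": 0, "wy": 0, "wz": 0}, {"tx": -0.41, "ty": 0.93, "tz": 0, "wx": 0, "wy": 0, "wz": 0}, {"tx": -0.41, "ty": 0.93, "tz": 0, "wx": 0, "wy": 0, "wz": 0}, {"tx": -0.21, "ty": 0.42, "tz": 0, "wx": 0, "wy": 0, "wz": 0}])

```text
time_s: 7.88
tool_pos: [0.4292, -0.1297, 0.1497]
ee_rot: [3.141, -0.0, 0.173]
contact_force: [-0.2, 0.2, -1.1]
opening: 0.0354
gripper_force: 20.0
```

>>> arm_command(targets=[{"tx": 0, "ty": 0, "tz": 0, "wx": 0, "wy": 0, "wz": 0}])

```text
time_s: 8.0
tool_pos: [0.4296, -0.1287, 0.1496]
ee_rot: [3.142, 0.0, 0.172]
contact_force: [0.3, -0.6, -0.1]
opening: 0.0356
gripper_force: 20.0
```

```bash
python3 - <<'E'
from h import *
o=manip.get_obs(); im,d=manip.read_camera('wrist'); save('w2.png',im); np.savez('w2.npz',im=im,d=d)
P,u=cloud('wrist',d,o)
def rect(n,m): Q=P[m]; print(n,len(Q),cv2.minAreaRect(Q[:,:2].astype(np.float32)*1000) if len(Q) else '')
near=np.hypot(P[:,0]-.4914,P[:,1]+.1173)<.13
H=near&(P[:,2]>.044)&(P[:,2]<.049)
t=np.radians(9.7); X=np.array([np.cos(t),np.sin(t)]); Y=np.array([-X[1],X[0]])
C=(P[:,:2]-[.4618,-.1224])@np.c_[X,Y]*1000
for n,a,b in(('rest-',-40,-10),('rest+',10,35)):
    m=(abs(C[:,1])<45)&(C[:,0]>a)&(C[:,0]<b)&(P[:,2]>.04)&(P[:,2]<.05); print(n,m.sum(),np.percentile(C[m],[2,98],axis=0).round(1) if m.any() else '')
m=(abs(C[:,1])<30)&(C[:,0]>35)&(C[:,0]<60)&(P[:,2]>.05)&(P[:,2]<.058); print('stop',m.sum(),np.percentile(C[m],[2,98],axis=0).round(1) if m.any() else '')
m=(P[:,2]>.115)&(P[:,2]<.122)&(np.hypot(C[:,0]-85,C[:,1])<25); print('nut',m.sum(),C[m].mean(0) if m.any() else '')
m=(P[:,2]>.14)&(P[:,2]<.165)&(np.hypot(P[:,0]-.533,P[:,1]+.189)<.035); print('knob',m.sum(),cv2.minEnclosingCircle(C[m].astype(np.float32)) if m.any() else '',np.percentile(P[m,2],95) if m.any() else '')
delta((.4539,-.1237,.15),9.7)
E
```

```text
rest- 17 [[-25.6  31.8]
 [-17.6  32.7]]
rest+ 501 [[ 25.  -28.5]
 [ 34.   32.2]]
stop 701 [[ 46.  -12.3]
 [ 54.5  16.2]]
nut 575 [88.47154223  2.13103213]
knob 10572 ((62.931251525878906, -78.11398315429688), 22.310766220092773) 0.15638074704048283
at [ 0.4298 -0.1278  0.1496] [-179.99    0.      9.85] shares txyz [ 0.49  0.   -0.01] wz 0.02 t 8.05 F [-0.3 -0.5 -1.1]
```

View pics/w2.png

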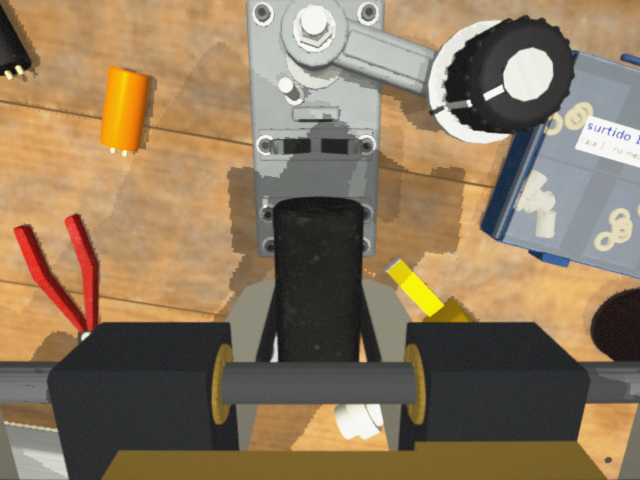

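The wrist view shows the held capacitor at (320,280) with its plain end towards the post (315,25). The rests are at (315,145) and (315,215), the stop pin at (288,88) and the knob at (515,75), with the white and black lines together. The wrist depth puts the cradle about 4 mm further out in x and 2 mm to the left of the top-view estimate, so I use that.

>>> arm_command(targets=[{"tx": 0.3, "ty": -0.11, "tz": 0.2, "wx": 0, "wy": 0, "wz": 0.02}, {"tx": 0.25, "ty": 0, "tz": 0.5, "wx": 0, "wy": 0, "wz": 0}, {"tx": 0, "ty": 0, "tz": 0.6, "wx": 0, "wy": 0, "wz": 0}, {"tx": 0, "ty": 0, "tz": 0.5, "wx": 0, "wy": 0, "wz": 0}, {"tx": 0, "ty": 0, "tz": 0.25, "wx": 0, "wy": 0, "wz": 0}, {"tx": 0, "ty": 0, "tz": 0, "wx": 0, "wy": 0, "wz": 0}])

```text
time_s: 8.8
tool_pos: [0.4562, -0.1168, 0.0465]
ee_rot: [-3.141, 0.001, 0.17]
contact_force: [-0.5, 0.6, -1.3]
opening: 0.0355
gripper_force: 20.0
```

```bash
python3 - <<'E'
from h import *
delta((.4565,-.1213,.035),9.7)
E
```

```text
at [ 0.4562 -0.1168  0.0465] [-1.7996e+02  7.0000e-02  9.7200e+00] shares txyz [-0.01  0.09  0.23] wz 0.0 t 8.8 F [-0.5  0.6 -1.3]
```

>>> arm_command(targets=[{"tx": 0, "ty": 0.09, "tz": 0, "wx": 0, "wy": 0, "wz": 0}, {"tx": 0, "ty": 0, "tz": 0.1, "wx": 0, "wy": 0, "wz": 0}, {"tx": 0, "ty": 0, "tz": 0.08, "wx": 0, "wy": 0, "wz": 0}, {"tx": 0, "ty": 0, "tz": 0.05, "wx": 0, "wy": 0, "wz": 0}, {"tx": 0, "ty": 0, "tz": 0, "wx": 0, "wy": 0, "wz": 0}])

```text
time_s: 9.43
tool_pos: [0.4567, -0.122, 0.0355]
ee_rot: [-3.141, 0.0, 0.168]
contact_force: [-0.6, 0.8, -0.1]
opening: 0.0358
gripper_force: 20.0
```

>>> arm_command(targets=[{"tx": 0, "ty": 0, "tz": 0.04, "wx": 0, "wy": 0, "wz": 0}, {"tx": 0, "ty": 0, "tz": 0.03, "wx": 0, "wy": 0, "wz": 0}, {"tx": 0, "ty": 0, "tz": 0, "wx": 0, "wy": 0, "wz": 0}])

```text
time_s: 9.8
tool_pos: [0.457, -0.1221, 0.0329]
ee_rot: [3.141, -0.0, 0.169]
contact_force: [-4.8, 1.1, 13.7]
opening: 0.0355
gripper_force: 20.0
```

>>> arm_command(targets=[{"tx": 0, "ty": 0, "tz": 0, "wx": 0, "wy": 0, "wz": 0}, {"tx": 0, "ty": 0, "tz": 0, "wx": 0, "wy": 0, "wz": 0}, {"tx": 0, "ty": 0, "tz": 0, "wx": 0, "wy": 0, "wz": 0}], hand=0.2)

```text
time_s: 10.18
tool_pos: [0.4568, -0.122, 0.0321]
ee_rot: [-3.142, 0.0, 0.168]
contact_force: [-0.6, -0.6, -0.1]
opening: 0.0553
gripper_force: 0.0
```

>>> arm_command(targets=[{"tx": 0, "ty": 0, "tz": -0.3, "wx": 0, "wy": 0, "wz": 0}, {"tx": 0, "ty": 0, "tz": -0.8, "wx": 0, "wy": 0, "wz": 0}, {"tx": 0, "ty": 0, "tz": -0.8, "wx": 0, "wy": 0, "wz": 0}, {"tx": 0, "ty": 0, "tz": -0.8, "wx": 0, "wy": 0, "wz": 0}, {"tx": -1, "ty": 0, "tz": -0.4, "wx": 0, "wy": 0, "wz": 0}, {"tx": -0.5, "ty": 0, "tz": 0, "wx": 0, "wy": 0, "wz": 0}, {"tx": 0, "ty": 0, "tz": 0, "wx": 0, "wy": 0, "wz": 0}])

```text
time_s: 11.05
tool_pos: [0.3822, -0.1347, 0.1882]
ee_rot: [3.141, -0.001, 0.167]
contact_force: [0.8, 0.2, 0.4]
opening: 0.0554
gripper_force: 0.0
```

```bash
cat > look.py <<'E'
from h import *
import sys
o=manip.get_obs(); im,d=manip.read_camera('wrist'); save(sys.argv[1],im)
P,u=cloud('wrist',d,o); t=np.radians(9.7); X=np.array([np.cos(t),np.sin(t)]); Y=np.array([-X[1],X[0]])
C=(P[:,:2]-[.4654,-.1197])@np.c_[X,Y]*1000
m=(abs(C[:,1])<12)&(C[:,0]>-60)&(C[:,0]<40)&(P[:,2]>.059)&(P[:,2]<.07); print('cap top',m.sum(),np.percentile(C[m],[1,99],axis=0).round(1) if m.any() else '',P[m,2].max() if m.any() else '')
m=(abs(C[:,1])<22)&(C[:,0]>-60)&(C[:,0]<40)&(P[:,2]>.052)&(P[:,2]<.07);print(cv2.minAreaRect(C[m].astype(np.float32)) if m.any() else '')
m=(P[:,2]>.145)&(P[:,2]<.17)&(C[:,0]<90)&(C[:,0]>-40)&(abs(C[:,1])<120); c=cv2.minEnclosingCircle(C[m].astype(np.float32)) if m.any() else None; print('knob',m.sum(),c,np.percentile(P[m,2],50) if m.any() else '')
if c: print('world',np.array([.4654,-.1197])+c[0][0]/1e3*X+c[0][1]/1e3*Y,'q',np.degrees(np.arctan2(-c[0][1],85-c[0][0])))
delta((.4567,-.122,.2),9.7)
E
python3 look.py w3.png
```

```text
cap top 3565 [[-33.5 -11.6]
 [ 37.9  11.5]] 0.06612911474951705
((2.3114013671875, -0.3817424774169922), (73.41340637207031, 34.32186508178711), 0.4620070159435272)
knob 1574 ((47.47206115722656, -79.40074920654297), 18.906707763671875) 0.15235171377757967
world [ 0.52557156 -0.18996706] q 64.70272697876545
at [ 0.3832 -0.1348  0.188 ] [ 1.7995e+02 -7.0000e-02  9.5900e+00] shares txyz [ 1.49 -0.01 -0.24] wz -0.01 t 11.1 F [ 0.5  0.3 -0. ]
```

View pics/w3.png

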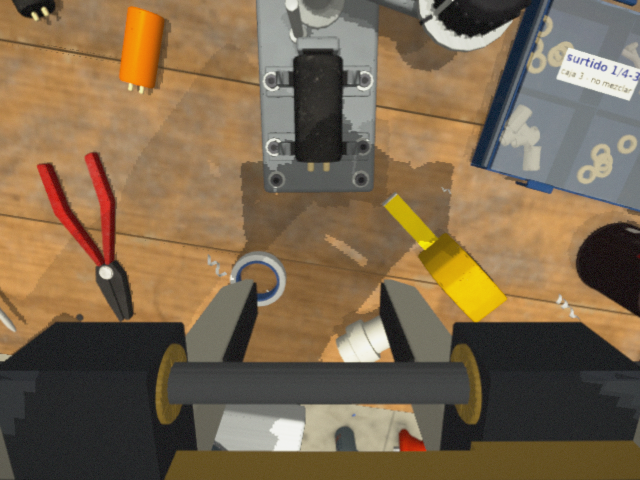

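The wrist view shows the capacitor lying in both rests at (318,108), with its pins at the bottom (318,167) out of the open end. The case spans -33 to +38 mm, so its middle is about 2 mm short of the seat middle, well within tolerance. Next I close the arm with shut fingers.

```bash
python3 - <<'E'
from h import *
o=manip.get_obs(); post=np.array([.5492,-.1054]); D=lambda a:np.array([np.cos(np.radians(a)),np.sin(np.radians(a))])
def p(q,c=0): e=7.5*abs(np.sin(np.radians(q)))+17.5*abs(np.cos(np.radians(q))); return post+.045*D(189.7+q)+(.011+e/1e3+c)*D(279.7+q)
T=rpy(o['ee_rot'])[:2,:2]
prev=o['tool_pos'][:2]
for q,c in[(72,.015),(72,.004)]+[(q,0) for q in range(64,-1,-8)]:
    x=p(q,c); print(q,x.round(4),(T.T@(x-prev)/.05).round(2)); prev=x
E
```

```text
72 [ 0.5808 -0.1555] [3.83 1.07]
72 [ 0.57   -0.1539] [-0.21 -0.07]
64 [ 0.561  -0.1557] [-0.18  0.01]
56 [ 0.5553 -0.1575] [-0.12  0.02]
48 [ 0.5491 -0.1586] [-0.13 -0.  ]
40 [ 0.5424 -0.1586] [-0.13 -0.02]
32 [ 0.5354 -0.1576] [-0.13 -0.04]
24 [ 0.5284 -0.1554] [-0.13 -0.07]
16 [ 0.5216 -0.1518] [-0.12 -0.09]
8 [ 0.5153 -0.1471] [-0.11 -0.12]
0 [ 0.5096 -0.1411] [-0.09 -0.14]
```

>>> arm_command(targets=[{"tx": 0.5, "ty": 0.13, "tz": -0.1, "wx": 0, "wy": 0, "wz": 0}, {"tx": 0.9, "ty": 0.25, "tz": 0, "wx": 0, "wy": 0, "wz": 0}, {"tx": 0.9, "ty": 0.25, "tz": 0, "wx": 0, "wy": 0, "wz": 0}, {"tx": 0.9, "ty": 0.25, "tz": 0, "wx": 0, "wy": 0, "wz": 0}, {"tx": 0.63, "ty": 0.19, "tz": 0, "wx": 0, "wy": 0, "wz": 0}, {"tx": 0, "ty": 0, "tz": 0.5, "wx": 0, "wy": 0, "wz": 0}, {"tx": 0, "ty": 0, "tz": 0.8, "wx": 0, "wy": 0, "wz": 0}, {"tx": 0, "ty": 0, "tz": 0.8, "wx": 0, "wy": 0, "wz": 0}], hand=-1)

```text
time_s: 12.1
tool_pos: [0.5817, -0.1547, 0.0856]
ee_rot: [3.142, -0.0, 0.169]
contact_force: [0.6, -0.1, -0.3]
opening: 0.0005
gripper_force: 0.0
```

>>> arm_command(targets=[{"tx": -0.1, "ty": -0.03, "tz": 0, "wx": 0, "wy": 0, "wz": 0}, {"tx": -0.11, "ty": -0.04, "tz": 0, "wx": 0, "wy": 0, "wz": 0}, {"tx": -0.18, "ty": 0.01, "tz": 0, "wx": 0, "wy": 0, "wz": 0}, {"tx": -0.12, "ty": 0.02, "tz": 0, "wx": 0, "wy": 0, "wz": 0}, {"tx": -0.13, "ty": 0, "tz": 0, "wx": 0, "wy": 0, "wz": 0}])

```text
time_s: 12.72
tool_pos: [0.5495, -0.1591, 0.0885]
ee_rot: [3.14, -0.003, 0.168]
contact_force: [4.7, 0.8, 1.4]
opening: 0.0001
gripper_force: 1.8
```

>>> arm_command(targets=[{"tx": -0.13, "ty": -0.02, "tz": 0, "wx": 0, "wy": 0, "wz": 0}, {"tx": -0.13, "ty": -0.04, "tz": 0, "wx": 0, "wy": 0, "wz": 0}, {"tx": -0.13, "ty": -0.07, "tz": 0, "wx": 0, "wy": 0, "wz": 0}, {"tx": -0.12, "ty": -0.09, "tz": 0, "wx": 0, "wy": 0, "wz": 0}, {"tx": -0.11, "ty": -0.12, "tz": 0, "wx": 0, "wy": 0, "wz": 0}, {"tx": 0, "ty": 0, "tz": 0, "wx": 0, "wy": 0, "wz": 0}])

```text
time_s: 13.48
tool_pos: [0.5142, -0.1464, 0.0869]
ee_rot: [-3.141, 0.002, 0.169]
contact_force: [-0.2, 0.5, -0.4]
opening: 0.0007
gripper_force: 0.0
```

>>> arm_command(targets=[{"tx": -0.05, "ty": -0.07, "tz": 0, "wx": 0, "wy": 0, "wz": 0}, {"tx": -0.04, "ty": -0.06, "tz": 0, "wx": 0, "wy": 0, "wz": 0}, {"tx": 0, "ty": 0, "tz": 0, "wx": 0, "wy": 0, "wz": 0}])

```text
time_s: 13.85
tool_pos: [0.5095, -0.1411, 0.087]
ee_rot: [-3.141, 0.001, 0.168]
contact_force: [1.1, -0.4, 0.1]
opening: 0.0009
gripper_force: 0.2
```

>>> arm_command(targets=[{"tx": 0, "ty": -0.05, "tz": 0, "wx": 0, "wy": 0, "wz": 0}, {"tx": 0, "ty": -0.04, "tz": 0, "wx": 0, "wy": 0, "wz": 0}])

```text
time_s: 14.1
tool_pos: [0.509, -0.1388, 0.0872]
ee_rot: [3.138, 0.001, 0.17]
contact_force: [-2.0, -24.0, -4.3]
opening: 0.0003
gripper_force: 11.6
```

```bash
python3 - <<'E'
from h import *
im,d=manip.read_camera('scene'); P,u=cloud('scene',d)
t=np.radians(9.7); X=np.array([np.cos(t),np.sin(t)]); Y=np.array([-X[1],X[0]])
C=(P[:,:2]-[.4618,-.1224])@np.c_[X,Y]*1000
m=(P[:,2]>.13)&(P[:,2]<.16)&(abs(C[:,0])<60)&(abs(C[:,1])<60); print(m.sum(),C[m].mean(0) if m.any() else '')
for r in manip.find_in('scene','knob_grip')[:2]: print(r['score'],r['point'],(np.array(r['point'][:2])-[.4618,-.1224])@np.c_[X,Y]*1000)
delta((.51,-.14,.09),9.7)
save('s2.png',cv2.resize(im[220:400,260:470],(700,600)))
E
```

```text
757 [  3.69408888 -10.4475363 ]
0.75 [0.46, -0.1328, 0.1498] [-3.52655579 -9.9480352 ]
at [ 0.509  -0.1389  0.0871] [1.798e+02 3.000e-02 9.710e+00] shares txyz [ 0.02  0.03 -0.06] wz 0.0 t 14.2 F [ -1.9 -18.1  -1.7]
```

View pics/s2.png

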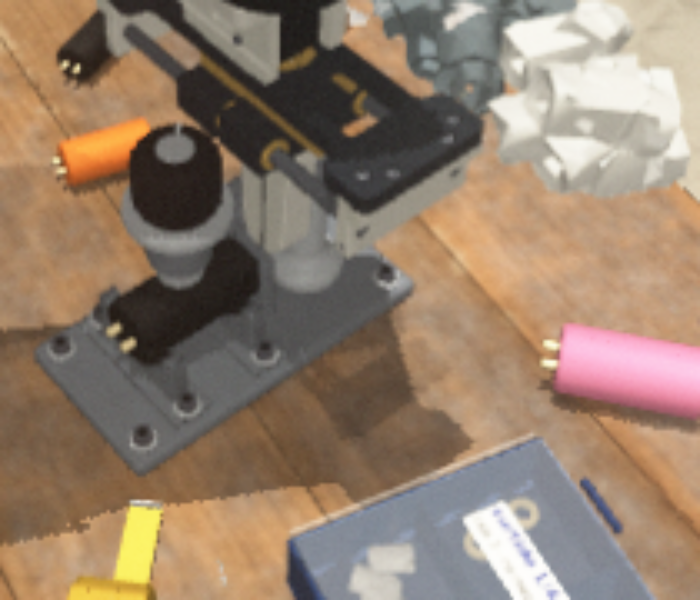

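The scene view shows the arm over the capacitor and against its pin (24 N push), with the pins at the open end. I back off, rise, wind the wrist back for turning room and look at the knob.

>>> arm_command(targets=[{"tx": 0, "ty": 0.2, "tz": 0, "wx": 0, "wy": 0, "wz": 0}, {"tx": 0, "ty": 0.3, "tz": -0.3, "wx": 0, "wy": 0, "wz": 0}, {"tx": 0, "ty": 0, "tz": -0.8, "wx": 0, "wy": 0, "wz": 0}, {"tx": 0, "ty": 0, "tz": -0.9, "wx": 0, "wy": 0, "wz": 0}, {"tx": -0.4, "ty": -0.3, "tz": -0.2, "wx": 0, "wy": 0, "wz": 0}, {"tx": -0.4, "ty": -0.55, "tz": 0, "wx": 0, "wy": 0, "wz": 0}, {"tx": 0, "ty": 0, "tz": 0, "wx": 0, "wy": 0, "wz": -1}, {"tx": 0, "ty": 0, "tz": 0, "wx": 0, "wy": 0, "wz": -1}], hand=0.6)

```text
time_s: 15.2
tool_pos: [0.4665, -0.1261, 0.1972]
ee_rot: [-3.141, -0.0, 0.452]
contact_force: [-0.7, -0.1, -0.1]
opening: 0.0729
gripper_force: 0.0
```

>>> arm_command(targets=[{"tx": 0, "ty": 0, "tz": 0, "wx": 0, "wy": 0, "wz": -1}, {"tx": 0, "ty": 0, "tz": 0, "wx": 0, "wy": 0, "wz": -1}, {"tx": 0, "ty": 0, "tz": 0, "wx": 0, "wy": 0, "wz": -1}, {"tx": 0, "ty": 0, "tz": 0, "wx": 0, "wy": 0, "wz": -1}, {"tx": 0, "ty": 0, "tz": 0, "wx": 0, "wy": 0, "wz": -1}, {"tx": 0, "ty": 0, "tz": 0, "wx": 0, "wy": 0, "wz": -1}, {"tx": 0, "ty": 0, "tz": 0, "wx": 0, "wy": 0, "wz": -1}, {"tx": 0, "ty": 0, "tz": 0, "wx": 0, "wy": 0, "wz": -1}])

```text
time_s: 16.2
tool_pos: [0.4666, -0.1262, 0.197]
ee_rot: [-3.141, -0.001, 1.569]
contact_force: [0.0, 0.2, 0.7]
opening: 0.0747
gripper_force: 0.0
```

>>> arm_command(targets=[{"tx": 0, "ty": 0, "tz": 0, "wx": 0, "wy": 0, "wz": -1}, {"tx": 0, "ty": 0, "tz": 0, "wx": 0, "wy": 0, "wz": -1}, {"tx": 0, "ty": 0, "tz": 0, "wx": 0, "wy": 0, "wz": -1}, {"tx": 0, "ty": 0, "tz": 0, "wx": 0, "wy": 0, "wz": -1}, {"tx": 0, "ty": 0, "tz": 0, "wx": 0, "wy": 0, "wz": 0}])

```text
time_s: 16.82
tool_pos: [0.4666, -0.1263, 0.197]
ee_rot: [-3.141, -0.001, 2.122]
contact_force: [0.3, -0.9, -0.2]
opening: 0.0743
gripper_force: 0.0
```

```bash
cat > k.py <<'E'
from h import *
import sys
o=manip.get_obs(); im,d=manip.read_camera('wrist'); save(sys.argv[1],im); P,u=cloud('wrist',d,o)
m=(P[:,2]>.142)&(P[:,2]<.165)&(np.hypot(P[:,0]-.4654,P[:,1]+.1197)<.045)
c=cv2.minEnclosingCircle(P[m,:2].astype(np.float32)) if m.any() else ((0,0),0); print('knob',m.sum(),c,np.percentile(P[m,2],[10,50,90,99]) if m.any() else '')
m2=(P[:,2]>.105)&(P[:,2]<.125)&(np.hypot(P[:,0]-.4654,P[:,1]+.1197)<.045); print('collar',np.median(P[m2,2]),cv2.minEnclosingCircle(P[m2,:2].astype(np.float32)))
print(o['q'].round(2)); delta((*c[0],.125),np.degrees(o['ee_rot'][2]))
E
python3 k.py w4.png
```

```text
knob 4357 ((0.46530991792678833, -0.11969580501317978), 0.022166898474097252) [0.14986797 0.15446329 0.15594416 0.15694808]
collar 0.11770721566858568 ((0.46490153670310974, -0.11888624727725983), 0.02752462401986122)
[-0.36  0.26  1.84  0.    1.04 -0.91]
at [ 0.4666 -0.1263  0.197 ] [-1.7999e+02 -4.0000e-02  1.2147e+02] shares txyz [0.13 0.05 1.44] wz -0.02 t 16.88 F [0.2 0.4 0.2]
```

View pics/w4.png

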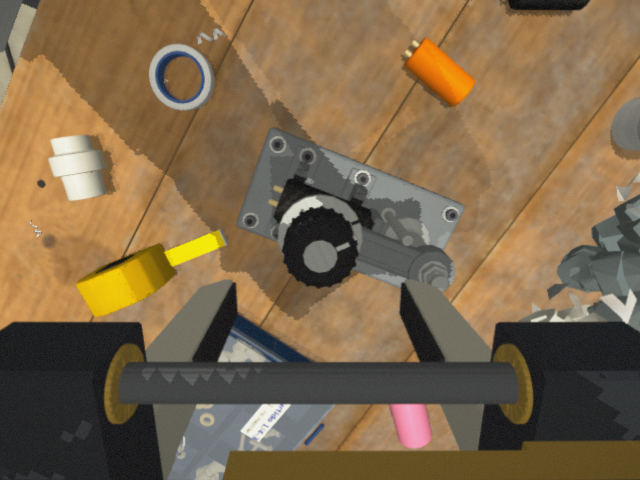

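The knob is at (320,250) in the wrist view, centred on the predicted (.4653,-.1197). Its top is at 0.156 m and the collar at 0.118 m.

>>> arm_command(targets=[{"tx": 0.13, "ty": 0.05, "tz": 0.2, "wx": 0, "wy": 0, "wz": 0}, {"tx": 0, "ty": 0, "tz": 0.6, "wx": 0, "wy": 0, "wz": 0}, {"tx": 0, "ty": 0, "tz": 0.5, "wx": 0, "wy": 0, "wz": 0}, {"tx": 0, "ty": 0, "tz": 0.16, "wx": 0, "wy": 0, "wz": 0}, {"tx": 0, "ty": 0, "tz": 0, "wx": 0, "wy": 0, "wz": 0}])

```text
time_s: 17.5
tool_pos: [0.4653, -0.1194, 0.124]
ee_rot: [-3.141, -0.001, 2.122]
contact_force: [-0.6, -0.8, 0.7]
opening: 0.074
gripper_force: 0.0
```

>>> arm_command(targets=[{"tx": 0, "ty": 0, "tz": 0, "wx": 0, "wy": 0, "wz": 0}, {"tx": 0, "ty": 0, "tz": 0, "wx": 0, "wy": 0, "wz": 0}, {"tx": 0, "ty": 0, "tz": 0, "wx": 0, "wy": 0, "wz": 0}, {"tx": 0, "ty": 0, "tz": 0, "wx": 0, "wy": 0, "wz": 0}], hand=-1, squeeze=25)

```text
time_s: 18.0
tool_pos: [0.4645, -0.1202, 0.1244]
ee_rot: [-3.139, -0.0, 2.124]
contact_force: [-6.9, -6.1, 7.1]
opening: 0.0436
gripper_force: 25.0
```

```bash
cat > tq.py <<'E'
from h import *
o=manip.get_obs(); print(np.round(o['wrist_torque'],3),np.round(o['contact_force'],1),np.round(o['tool_pos'],4),np.degrees(o['ee_rot']).round(2),'q6',round(o['q'][5],3),'eff6',round(o['effort'][5],3),o['opening'],o['time_s'])
E
python3 tq.py
```

```text
[-0.983  1.249 -0.046] [-6.9 -6.1  7.1] [ 0.4645 -0.1202  0.1244] [-1.7986e+02 -1.0000e-02  1.2169e+02] q6 -0.901 eff6 0.001 0.04355897456857137 18.0
```

>>> arm_command(targets=[{"tx": 0, "ty": -0.02, "tz": 0.007, "wx": 0, "wy": 0, "wz": 0.7}, {"tx": 0, "ty": 0, "tz": 0.007, "wx": 0, "wy": 0, "wz": 0.9}, {"tx": 0, "ty": 0, "tz": 0.007, "wx": 0, "wy": 0, "wz": 0.9}, {"tx": 0, "ty": 0, "tz": 0, "wx": 0, "wy": 0, "wz": 0}])

```text
time_s: 18.5
tool_pos: [0.4644, -0.1204, 0.1235]
ee_rot: [-3.141, 0.0, 1.772]
contact_force: [-4.5, -2.3, 5.3]
opening: 0.0435
gripper_force: 25.0
```

```bash
python3 tq.py
```

```text
[-0.3    0.63  -0.109] [-4.5 -2.3  5.3] [ 0.4644 -0.1204  0.1235] [-1.7998e+02  2.0000e-02  1.0154e+02] q6 -0.551 eff6 0.742 0.043458611675400154 18.5
```

>>> arm_command(targets=[{"tx": 0, "ty": 0, "tz": 0.007, "wx": 0, "wy": 0, "wz": 0.9}, {"tx": 0, "ty": 0, "tz": 0.007, "wx": 0, "wy": 0, "wz": 0.9}])

```text
time_s: 18.75
tool_pos: [0.4645, -0.1204, 0.1229]
ee_rot: [-3.142, 0.001, 1.519]
contact_force: [-3.0, -1.9, 5.3]
opening: 0.0434
gripper_force: 25.0
```

```bash
python3 tq.py
```

```text
[-0.312  0.632  0.071] [-3.  -1.9  5.3] [ 0.4645 -0.1204  0.1229] [-1.800e+02  3.000e-02  8.702e+01] q6 -0.298 eff6 -1.641 0.043411553185865086 18.75
```

>>> arm_command(targets=[{"tx": 0, "ty": 0, "tz": 0, "wx": 0, "wy": 0, "wz": 0}])

```text
time_s: 18.88
tool_pos: [0.4645, -0.1204, 0.1228]
ee_rot: [-3.142, 0.0, 1.521]
contact_force: [-2.7, -1.4, 6.1]
opening: 0.0434
gripper_force: 25.0
```

```bash
python3 tq.py
```

```text
[-0.304  0.649 -0.071] [-2.7 -1.4  6.1] [ 0.4645 -0.1204  0.1228] [-1.800e+02  2.000e-02  8.714e+01] q6 -0.3 eff6 0.741 0.04338711381538441 18.875
```

The reading while turning is +0.07 N m, which is free running. I go on in small moving steps and read the torque at the end of each.

>>> arm_command(targets=[{"tx": 0, "ty": 0, "tz": 0.005, "wx": 0, "wy": 0, "wz": 0.6}, {"tx": 0, "ty": 0, "tz": 0.005, "wx": 0, "wy": 0, "wz": 0.6}])

```text
time_s: 19.12
tool_pos: [0.4646, -0.1204, 0.1224]
ee_rot: [3.141, 0.001, 1.353]
contact_force: [-2.2, -1.4, 5.9]
opening: 0.0437
gripper_force: 25.0
```

```bash
python3 tq.py
```

```text
[-0.331  0.648  0.026] [-2.2 -1.4  5.9] [ 0.4646 -0.1204  0.1224] [1.7999e+02 3.0000e-02 7.7500e+01] q6 -0.132 eff6 -1.082 0.043668461654710305 19.125
```

>>> arm_command(targets=[{"tx": 0, "ty": 0, "tz": 0.005, "wx": 0, "wy": 0, "wz": 0.6}, {"tx": 0, "ty": 0, "tz": 0.005, "wx": 0, "wy": 0, "wz": 0.6}])

```text
time_s: 19.38
tool_pos: [0.4646, -0.1204, 0.122]
ee_rot: [3.141, 0.0, 1.185]
contact_force: [-2.8, -0.5, 7.4]
opening: 0.0435
gripper_force: 25.0
```

```bash
python3 tq.py
```

```text
[-0.272  0.719  0.059] [-2.8 -0.5  7.4] [ 0.4646 -0.1204  0.122 ] [1.7998e+02 3.0000e-02 6.7890e+01] q6 0.036 eff6 -1.065 0.0435198476549624 19.375
```

>>> arm_command(targets=[{"tx": 0, "ty": 0, "tz": 0.005, "wx": 0, "wy": 0, "wz": 0.6}, {"tx": 0, "ty": 0, "tz": 0.005, "wx": 0, "wy": 0, "wz": 0.6}])

```text
time_s: 19.62
tool_pos: [0.4647, -0.1204, 0.1216]
ee_rot: [3.141, 0.0, 1.017]
contact_force: [-2.9, -1.1, 9.7]
opening: 0.0436
gripper_force: 25.0
```

```bash
python3 tq.py
```

```text
[-0.218  0.831  0.159] [-2.9 -1.1  9.7] [ 0.4647 -0.1204  0.1216] [1.7996e+02 2.0000e-02 5.8300e+01] q6 0.203 eff6 -0.983 0.04357586636742036 19.625
```

>>> arm_command(targets=[{"tx": 0, "ty": 0, "tz": 0.002, "wx": 0, "wy": 0, "wz": 0.3}])

```text
time_s: 19.75
tool_pos: [0.4647, -0.1204, 0.1216]
ee_rot: [3.141, 0.0, 0.976]
contact_force: [-4.0, -1.5, 9.4]
opening: 0.0433
gripper_force: 25.0
```

```bash
python3 tq.py
```

```text
[-0.143  0.875  0.118] [-4.  -1.5  9.4] [ 0.4647 -0.1204  0.1216] [1.7996e+02 2.0000e-02 5.5950e+01] q6 0.244 eff6 -0.124 0.04334803480054899 19.75
```

>>> arm_command(targets=[{"tx": 0, "ty": 0, "tz": 0.002, "wx": 0, "wy": 0, "wz": 0.3}, {"tx": 0, "ty": 0, "tz": 0.002, "wx": 0, "wy": 0, "wz": 0.3}])

```text
time_s: 20.0
tool_pos: [0.4648, -0.1205, 0.1215]
ee_rot: [3.141, 0.0, 0.893]
contact_force: [-4.0, -1.4, 11.0]
opening: 0.0437
gripper_force: 25.0
```

```bash
python3 tq.py
```

```text
[-0.151  0.98   0.222] [-4.  -1.4 11. ] [ 0.4648 -0.1205  0.1215] [1.7995e+02 2.0000e-02 5.1190e+01] q6 0.328 eff6 -0.351 0.04372463141493624 20.0
```

>>> arm_command(targets=[{"tx": 0, "ty": 0, "tz": 0.001, "wx": 0, "wy": 0, "wz": 0.3}])

```text
time_s: 20.12
tool_pos: [0.4648, -0.1205, 0.1215]
ee_rot: [3.141, 0.0, 0.852]
contact_force: [-3.4, -0.9, 12.0]
opening: 0.0434
gripper_force: 25.0
```

```bash
python3 tq.py; python3 - <<'E'
from h import *
o=manip.get_obs(); im,d=manip.read_camera('wrist'); c=project('wrist',[[.4653,-.1197,.13]],o)[0]; print(c)
x,y=[int(v) for v in c]; s=im[max(y-70,0):y+60,x-85:x+85]; save('w5.png',cv2.resize(s,None,fx=4.5,fy=4.5,interpolation=cv2.INTER_CUBIC))
E
python3 tq.py
```

```text
[-0.165  1.008  0.182] [-3.4 -0.9 12. ] [ 0.4648 -0.1205  0.1215] [1.7995e+02 1.0000e-02 4.8790e+01] q6 0.369 eff6 -0.353 0.04337552550301229 20.125
[317.68930664 307.37780039]
[-0.167  0.925  0.14 ] [-4.5 -1.6 10.5] [ 0.4648 -0.1205  0.1215] [1.7995e+02 1.0000e-02 4.8670e+01] q6 0.372 eff6 -0.121 0.043432434524200106 20.175
```

View pics/w5.png

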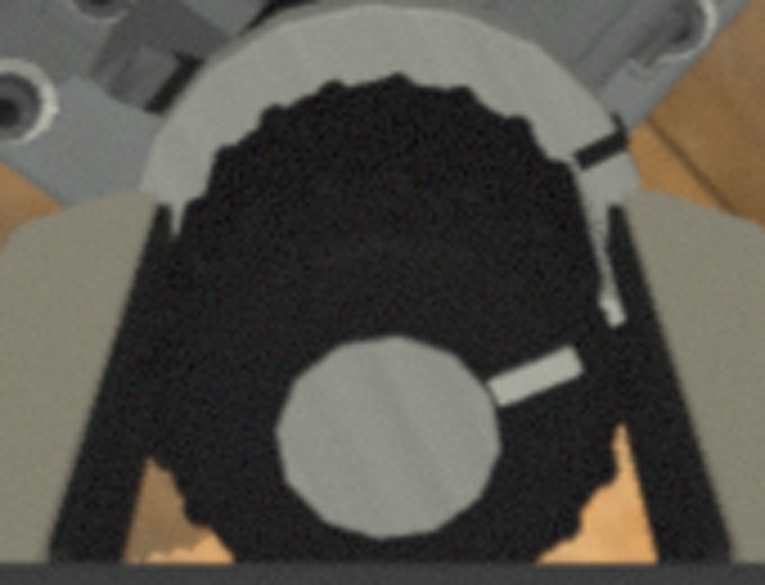

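The crop shows the white line on the knob at (535,378) and the black collar mark at (600,148), nearly parallel, so little or no slip yet. I measure the angle between them numerically.

```bash
cat > slip.py <<'E'
from h import *
o=manip.get_obs(); im,d=manip.read_camera('wrist'); g=im.astype(np.float32).mean(2)
P,u=cloud('wrist',d,o)
r0=np.hypot(P[:,0]-.4652,P[:,1]+.1199)
m=(P[:,2]>.14)&(P[:,2]<.165)&(r0<.03); zt=np.median(P[m&(r0<.008),2]); mc=(P[:,2]>.10)&(P[:,2]<.12)&(r0>.023)&(r0<.029); zc=np.median(P[mc,2])
# centre from light disc on the knob top
dm=((g>110)&(d>0)).astype(np.uint8); x,y=project('wrist',[.4652,-.1199,zt],o)[0]
n,l,st,ce=cv2.connectedComponentsWithStats(dm); k=min(range(1,n),key=lambda i:np.hypot(*(ce[i]-[x,y])) if st[i,4]>200 else 1e9)
def toplane(px,z):
    p,M,e=campose('wrist',o); s=rays(p,px); v=np.c_[s[:,0],-s[:,1],-np.ones(len(s))]@M.T; return (e+v*((z-e[2])/v[:,2])[:,None])[:,:2]
c=np.array(cv2.minEnclosingCircle(P[m,:2].astype(np.float32))[0])
c2=np.array(cv2.minEnclosingCircle(P[mc,:2].astype(np.float32))[0])
a=np.radians(np.arange(-180,180,.5)); y0=o['ee_rot'][2]
def prof(rs,z):
    out=[]
    for r in rs:
        uv=project('wrist',np.c_[c[0]+r*np.cos(a),c[1]+r*np.sin(a),np.full(len(a),z)],o).astype(np.float32)
        out.append(cv2.remap(g,uv[:,:1],uv[:,1:],cv2.INTER_LINEAR).ravel())
    return np.mean(out,0)
def blob(w,cond):
    i=np.nonzero(cond)[0]; return np.degrees(np.angle(np.sum(w[i]*np.exp(1j*a[i]))))
tw=prof([.015,.016,.017,.018],zt); W=blob(tw,tw>tw.max()*.7)
tb=prof([.0245,.0255,.0265],zc); q=np.abs((np.degrees(a)-W+180)%360-180)<25; B=blob(np.clip(110-tb,0,None),q&(tb<90))
print('c',c.round(4),'zt,zc',zt.round(4),zc.round(4),'white',W.round(1),'black',B.round(1),'slip(cw)deg',(B-W).round(1),tw.max(),tb[q].min(),'n',(q&(tb<90)).sum())
E
python3 slip.py
```

```text
c [ 0.4713 -0.1129] zt,zc 0.1529 0.1145 white -130.6 black -127.5 slip(cw)deg 3.1 133.67839 35.865665 n 13
```

```bash
python3 - <<'E'
s=open('slip.py').read()
s=s.replace("c=np.array(cv2.minEnclosingCircle(P[m,:2].astype(np.float32))[0])","c=np.array([.4652,-.1199])\nif st[k,4]<3000: c=toplane(np.array([ce[k]]),zt)[0]")
s=s.replace("c2=np.array(cv2.minEnclosingCircle(P[mc,:2].astype(np.float32))[0])\n","print('disc',ce[k],st[k])\n")
s=s.replace("W=blob(tw,tw>tw.max()*.7)","rel=(np.degrees(a-y0)+180)%360-180; ok=(rel>-85)&(rel<75); W=blob(tw,ok&(tw>tw[ok].max()*.7))")
open('slip.py','w').write(s)
E
python3 slip.py
python3 - <<'E'
# hand check from crop
import sys; sys.path.insert(0,'.')
from h import *
o=manip.get_obs(); p,M,e=campose('wrist',o)
def tp(px,z):
    px=np.array(px)/4.5+[317-85,307-70]; s=rays(p,px); v=np.c_[s[:,0],-s[:,1],-np.ones(len(s))]@M.T; return (e+v*((z-e[2])/v[:,2])[:,None])[:,:2]
w=tp([(388,437),(493,394),(578,358)],.154); b=tp([(577,162),(624,140)],.1145)
A=lambda v:np.degrees(np.arctan2(v[1],v[0]))
print(w.round(4),b.round(4),A(w[1]-w[0]),A(w[2]-w[1]),A(b[1]-b[0]),A(b.mean(0)-w[0]),A(b.mean(0)-[.4652,-.1199]))
E
```

```text
disc [320.29943182 332.79204545] [ 294  312   67   44 1760]
c [ 0.4666 -0.1198] zt,zc 0.153 0.1145 white -16.7 black -13.9 slip(cw)deg 2.8 91.51262 42.431747 n 11
[[ 0.466  -0.1193]
 [ 0.4751 -0.122 ]
 [ 0.4825 -0.1241]] [[ 0.4867 -0.1253]
 [ 0.4919 -0.1266]] -16.538513971701196 -15.808776013050249 -14.278103468968336 -15.893534708305685 -13.999088578715238
```

Slip reads 1–3°, which is within the noise. I go on one small step at a time.

>>> arm_command(targets=[{"tx": 0, "ty": 0, "tz": 0.001, "wx": 0, "wy": 0, "wz": 0.3}, {"tx": 0, "ty": 0, "tz": 0.001, "wx": 0, "wy": 0, "wz": 0.3}])

```text
time_s: 20.52
tool_pos: [0.4648, -0.1205, 0.1214]
ee_rot: [3.141, 0.0, 0.768]
contact_force: [-3.8, -1.0, 13.9]
opening: 0.0439
gripper_force: 25.0
```

```bash
python3 tq.py; python3 slip.py
```

```text
[-0.153  0.955  0.195] [-3.8 -1.  13.9] [ 0.4648 -0.1205  0.1214] [1.7994e+02 1.0000e-02 4.3990e+01] q6 0.453 eff6 -0.362 0.04387506392397637 20.525
disc [320.34353741 332.85827664] [ 294  312   67   44 1764]
c [ 0.4665 -0.1199] zt,zc 0.1529 0.1144 white -21.2 black -13.7 slip(cw)deg 7.6 91.85522 40.122505 n 12
```

The black mark held still while the white line moved on about 5°, at a steady 0.20 N m. The clutch has given, so I stop and let go.

>>> arm_command(targets=[{"tx": 0, "ty": 0, "tz": 0, "wx": 0, "wy": 0, "wz": 0}, {"tx": 0, "ty": 0, "tz": 0, "wx": 0, "wy": 0, "wz": 0}, {"tx": 0, "ty": 0, "tz": 0, "wx": 0, "wy": 0, "wz": 0}, {"tx": 0, "ty": 0, "tz": -0.3, "wx": 0, "wy": 0, "wz": 0}, {"tx": 0, "ty": 0, "tz": -0.8, "wx": 0, "wy": 0, "wz": 0}, {"tx": 0, "ty": 0, "tz": -0.8, "wx": 0, "wy": 0, "wz": 0}, {"tx": 0, "ty": 0, "tz": -0.5, "wx": 0, "wy": 0, "wz": 0}, {"tx": 0, "ty": 0, "tz": 0, "wx": 0, "wy": 0, "wz": 0}], hand=0.7)

```text
time_s: 21.58
tool_pos: [0.4654, -0.1204, 0.2426]
ee_rot: [3.138, -0.002, 0.769]
contact_force: [0.3, -0.2, -1.0]
opening: 0.0791
gripper_force: 0.0
```

```bash
python3 k.py w6.png; python3 slip.py
```

```text
knob 2903 ((0.4656318426132202, -0.11981619894504547), 0.021986601874232292) [0.14738415 0.15160245 0.15310543 0.15409638]
collar 0.11475640389118008 ((0.4658909738063812, -0.11954924464225769), 0.027544008567929268)
[-0.35  0.2   1.8   0.    1.14  0.45]
at [ 0.4647 -0.1202  0.2411] [ 1.7992e+02 -4.0000e-02  4.4050e+01] shares txyz [0.02 0.   2.32] wz -0.0 t 21.62 F [ 0.5  0.8 -1. ]
disc [318.11560694 242.73025048] [305 230  27  26 519]
c [ 0.4654 -0.1196] zt,zc 0.153 0.1147 white -21.7 black -13.2 slip(cw)deg 8.6 108.876625 36.151585 n 12
```

View pics/w6.png

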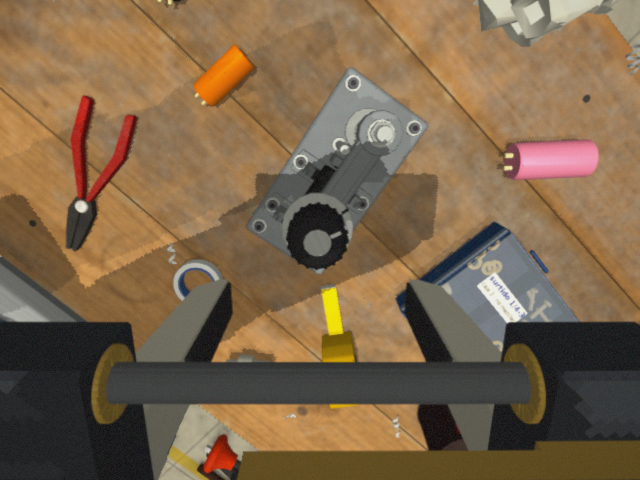

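The view shows the arm over the seat at its pin, with the knob at (318,240), about 3 mm lower than before, and the gripper clear of it. The slip is about 7°. I hand the job in.

```bash
python3 -c "
from workcell import manip; print(manip.close_job())"
```

```text
the job is handed in; nothing more can be done
None
```

The job is handed in at about 22 s: the capacitor lies in both rests with its pins out of the open end, the arm is against its stop pin, and the knob was turned down to the clutch's first slip (about 7°) and released; the hand-in returned no verdict.

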